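# Cover the staining dishes with their own lids

### The job

Put each of the two lids lying on the bench onto the staining dish it fits, handle up, so that it sits fully home and flat on the rim. Lower the lids into place rather than dropping them, and leave the dishes, the one without a lid included, and the small things lying around them where they are.

Things in the scene. Friction and masses are not known exactly. Their poses are not given: they have to be found in the camera images.
- oblong_dish: Oblong staining dish, 150 mm (its x) by 90 mm (its y) outside. Loose, white plastic, open at the top, 50 mm high, walls 4 mm, floor about 5 mm. Origin: centre of its underside; z up.
- square_dish: Square staining dish, 116 by 116 mm outside; it has no lid here and stays open. Loose, white plastic, open at the top, 50 mm high, walls 4 mm, floor about 5 mm. Origin: centre of its underside; z up.
- round_dish: Round staining dish, 130 mm across outside at the rim, 124 mm at the foot. Loose, white plastic, open at the top, 50 mm high, walls 4 mm, floor about 5 mm. Origin: centre of its underside; z up.
- oblong_lid: White oblong lid: plate 158 (x) by 98 mm (y); plug 134 by 74 mm, lower step 128 by 68 mm, for the oblong dish's 142 by 82 mm opening. Handle: central bar 60 mm long along x, 16 mm wide in y. Loose, right way up. Plug under it 10 mm deep, plate 5 mm thick, grey handle 15 to 47 mm above the origin. Origin: centre of the plug's underside, z up; seated, 40 mm above the dish's origin. About 0.14 kg.
- round_lid: White round lid: plate 138 mm across; plug 112 mm, lower step 106 mm, for the round dish's 121 mm opening. Handle: central round knob 32 mm across. Loose, right way up. Plug under it 10 mm deep, plate 5 mm thick, grey handle 15 to 47 mm above the origin. Origin: centre of the plug's underside, z up; seated, 40 mm above the dish's origin. About 0.14 kg.
- reagent_jar: Amber jar with a black cap, 44 mm across, 44 mm high, among the dishes. Bystander, loose. Origin: centre of its underside.
- gel_comb: Flat grey gel comb with teeth, 120 by 47 mm, 6 mm thick. Bystander, loose. Origin: centre of its underside.
- clamp_block: Aluminium clamp block with a steel screw head, 75 by 30 mm, 42 mm high. Bystander, loose. Origin: centre of its underside.
- beaker: White ceramic cup, 66 mm across, 80 mm high, at the left near the robot. Bystander, loose. Origin: centre of its underside.

How it is judged (in metres and radians):
At the end, for the whole second after the job is handed in: Oblong lid on oblong dish, round lid on round dish, plug inside and plate on the rim (origin 37 to 43 mm above the dish's, centres within 11 mm, parallel within 0.05 rad, lid level within 0.07 rad); all three dishes upright within 0.05 rad; lids and their dishes at rest, lids released (z of oblong_lid in the frame of oblong_dish between 0.037 and 0.043 m and horizontal distance between oblong_lid and oblong_dish below 0.011 m and angle between the z axis of oblong_lid and the z axis of oblong_dish, either way round below 0.05 rad and angle between each of oblong_lid, round_lid's own z axis and vertical below 0.07 rad and angle between each of oblong_dish, round_dish, square_dish's own z axis and vertical below 0.05 rad and linear speed of each of oblong_lid, oblong_dish, round_lid, round_dish below 0.02 m/s and contact force between the fingers and oblong_lid below 0.1 N and z of round_lid in the frame of round_dish between 0.037 and 0.043 m and horizontal distance between round_lid and round_dish below 0.011 m and angle between the z axis of round_lid and the z axis of round_dish, either way round below 0.05 rad and contact force between the fingers and round_lid below 0.1 N); the robot touches nothing.
It fails at once if the oblong lid is dropped: out of the fingers while more than 70 mm above the bench, 30 mm above its seat (height (world z) of oblong_lid above 0.07 m and contact force between the fingers and oblong_lid below 0.02 N).
It fails at once if the round lid is dropped: out of the fingers while more than 70 mm above the bench, 30 mm above its seat (height (world z) of round_lid above 0.07 m and contact force between the fingers and round_lid below 0.02 N).
It fails at once if a dish is shifted more than 40 mm (distance of any of oblong_dish, square_dish, round_dish from where it was at the start of the episode above 0.04 m).
It fails at once if a bystander is knocked away (moved more than 40 mm) (distance of any of reagent_jar, gel_comb, clamp_block, beaker from where it was at the start of the episode above 0.04 m).
It also fails if it takes over 64 s, if anything falls off the work surface, if the arm or the gripper's body presses on something with over 40 N, if the wrist force passes 120 N, or if a joint passes its speed limit or range.

### The arm

A 6-joint arm with a two-finger parallel gripper is mounted at the origin on the work surface. World frame = base frame: x ahead of the robot, y to its left, z up, the work surface at z = 0. Lengths are in mm, angles in rad, forces in N, time in s.
With the tool pointing down it reaches from about 300 to 775 mm from the base axis. Payload 14.6 kg.
Tool frame: the origin (TCP) lies on the centre line of the jaws, within the pads' length; the fingertips stand 19 mm ahead of it and the grasp point (between the pads) is the TCP (bot.tip_reach is the distance from the TCP to the fingertips, in mm); y points along the fingers, x is the direction in which the jaws open and shut, and the axes are right-handed (so a half turn about y gives the same grasp; the last joint's range is limited). The gripper opens to 85 mm and grips with 20 to 120 N. Pads are 22 mm wide; open, the fingers measure 114 mm over their backs; the gripper's body (76 mm by 85 mm) begins 54 mm behind the grasp point. The pads swing forward as they close: fully open they stand 13 mm farther back than shut.
Start: joints at [1.06, 0.3, 1.521, -0, 1.321, -0.067], TCP at [236.152, 496.711, 250.281] pointing down, gripper open.
Joint ranges: [-3.03, 3.03], [-0.79, 2.21], [0.23, 2.52], [-1.04, 4.18], [0, 3.07], [-2.55, 2.55]. Speed limits (rad/s): [2.22, 2.22, 2.57, 3.14, 3.14, 3.14].

### API

Orientations are given as a unit quaternion [w, x, y, z].
In Python, from rig import bot gives the robot as it stands. Calls block until the motion is done:
- bot.move_to(position, orientation): joint-space move of the TCP to a pose.
- bot.servo_line(position, attitude=None, speed=150, until_force=None): straight line of the TCP; attitude=None keeps the orientation; speed is the mean speed in mm/s. With until_force (N) it stops when the force on the tool has changed by that much, and returns True; else False.
- bot.move_joints(angles): joint-space move.
- bot.move_gripper(opening, grip_force=None): finger opening in mm; grip_force is the grip in N (None keeps the last); returns when the fingers have stopped.
- bot.dwell(seconds).
- bot.ik(position, orientation): joint angles nearest the present ones, or None.
- bot.read_state(): the state.
- bot.read_camera(name): name is "side" or "top" or "wrist"; returns a dict with "image" (420x560x3 uint8, blue, green, red), "depth" (420x560 float32, mm along the optical axis (not along the pixel's ray), 0 where there is no reading), "fovy" (degrees; the focal length in pixels is half the picture's height over the tangent of half this angle, whatever the lens; pixels are square), "cx", "cy" (the principal point, pixels), "eye" and "attitude" of the camera in the world; the wrist camera has in their place "mount" (4x4, takes a point from camera to tool coordinates, whose origin is the TCP and whose axes are the tool frame's). Camera axes: x right, y down, z forward; pixel columns grow to the right and rows downward; lengths in mm; the calibration is good to about 2 mm. A picture is of the moment at which its call begins: read the wrist's pose just before it.
A pose or a line that the arm cannot do raises bot.MotionError and nothing moves.
- bot.finish_job(): hands the job in, once; it reports no verdict.
The state is a dict: "clock": time; "joint_positions": joint angles; "qvel": joint speeds; "effort": joint torques, N m; "ee_pos": TCP position; "tool_rot": TCP orientation; "ft_force": force on the tool from outside, world axes, zero at the start; "moment": the same for the moment, N m; "grip_width": finger opening in mm.
Only numpy, scipy, OpenCV 4.12 (cv2) and the standard library are available. Lean on these libraries where they do the work, as an engineer would, in place of code of your own. Each camera call takes 0.05 s, during which the arm holds its last target. There are 200 camera calls.

## Working session

There is one attempt and no reset: what is moved stays moved. The work goes in short steps, each a Python script; the robot and the scene stay as the last script left them, time stands still between calls to the robot, and variables do not carry over. Pictures are saved under pics/ and viewed, about 8 in all and at most 12, crops included, and the job is handed in when it is done.

```bash
ls; mkdir -p pics
python3 - <<'E'
from rig import bot
import cv2,numpy as np,pickle
d={n:bot.read_camera(n) for n in("top","side")}
pickle.dump(d,open('v0.pkl','wb'))
for n in d:
    c=d[n];cv2.imwrite(f'pics/{n}0.png',c['image']);print(n,{k:v for k,v in c.items() if k not in('image','depth')},(c['depth']>0).mean())
print(bot.read_state())
E
```

```text
pics
top {'fovy': 56.49616720622495, 'cx': 282.26886594378897, 'cy': 211.0091053721767, 'eye': array([ 2.98168994e+02, -8.95032285e-02,  9.83844548e+02]), 'attitude': array([-0.08241597,  0.73921469, -0.66461205,  0.07113421])} 0.9959183673469387
side {'fovy': 43.65120173632584, 'cx': 284.20516772658226, 'cy': 208.14844605080626, 'eye': array([-176.42398479, -684.65911339, 1017.15028715]), 'attitude': array([-0.35290125,  0.85814705, -0.34138779,  0.14999577])} 0.9959013605442177
{'clock': 0.1, 'joint_positions': array([ 1.06037742e+00,  3.00427353e-01,  1.52149574e+00,  9.43041433e-06,
        1.32071519e+00, -6.66064251e-02]), 'qvel': array([ 0.00028907,  0.00073346, -0.0002373 ,  0.00035752, -0.00230482,
       -0.00064162]), 'effort': array([-3.77990054e-04, -5.44368589e+01, -3.62370086e+01, -8.99411157e-05,
        2.99149382e-03, -1.92615340e-05]), 'ee_pos': array([236.07613993, 496.55407816, 249.78140568]), 'tool_rot': array([-0.59761157,  0.59795835,  0.37736781, -0.37802085]), 'ft_force': array([ 0.56553318, -0.08540231, -0.482894  ]), 'moment': array([ 0.03243518, -0.0036944 , -0.04946555]), 'grip_width': 85.54266014063722}
```

View pics/top0.png

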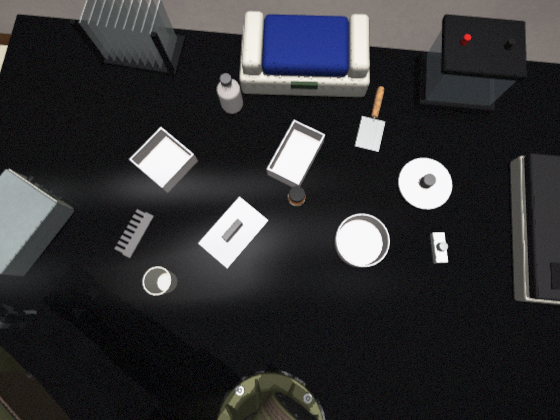

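View pics/side0.png

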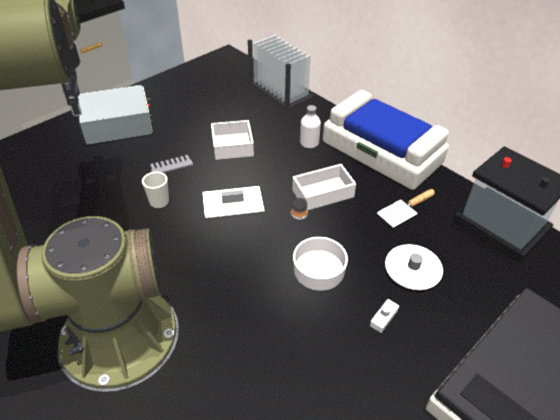

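The top view shows the oblong lid at (233,232), oblong dish (296,154), round lid (425,183), round dish (362,240), jar (297,197) and clamp block (440,247). The side view agrees, and the gripper starts to the left, clear of everything. Next I measure by height slices from the depth.

```bash
cat > h.py <<'E'
import numpy as np,cv2
from scipy.spatial.transform import Rotation as R
from scipy.optimize import least_squares
def rot(q): return R.from_quat(np.roll(q,-1)).as_matrix()
def cloud(c,Rm=None,t=None):
    """world points (h,w,3), mm"""
    if Rm is None: Rm,t=rot(c['attitude']),c['eye']
    d=c['depth'].astype(float);h,w=d.shape;f=h/2/np.tan(np.radians(c['fovy'])/2)
    v,u=np.mgrid[:h,:w]
    P=np.stack([(u-c['cx'])/f*d,(v-c['cy'])/f*d,d],-1)
    P=P@Rm.T+t; P[d==0]=np.nan
    return P
def rays(c,uv,z):
    Rm,t=rot(c['attitude']),c['eye'];f=c['image'].shape[0]/2/np.tan(np.radians(c['fovy'])/2)
    uv=np.asarray(uv,float);D=np.c_[(uv[:,0]-c['cx'])/f,(uv[:,1]-c['cy'])/f,np.ones(len(uv))]@Rm.T
    return t+D*((z-t[2])/D[:,2])[:,None]
def rect(p):
    """centre, sides, heading (rad) of the long side"""
    (c,(a,b),g)=cv2.minAreaRect(p.astype(np.float32))
    if a<b:a,b,g=b,a,g+90
    g=(g+90)%180-90
    return np.round([*c,a,b,g],1)
def circ(p):
    s=least_squares(lambda q:np.hypot(p[:,0]-q[0],p[:,1]-q[1])-q[2],[*p.mean(0),50],loss='soft_l1').x
    return np.round(s,1)
E
python3 - <<'E'
from h import *
import pickle
d=pickle.load(open('v0.pkl','rb'))
S={'oblong_dish':(296,154),'oblong_lid':(233,232),'round_lid':(425,183),'round_dish':(362,240),'square_dish':(163,159),'jar':(297,197),'clamp':(440,247),'beaker':(158,281),'comb':(134,233)}
T=d['top'];P=cloud(T)
def near(c,r,zlo,zhi,P):
    q=P.reshape(-1,3);m=(np.hypot(*(q[:,:2]-c).T)<r)&(q[:,2]>zlo)&(q[:,2]<zhi);return q[m]
for n,uv in S.items():
    c=rays(T,[uv],15)[0,:2];print(n,c.round(), 'z pct',np.nanpercentile(near(c,60,-20,100,P)[:,2],[5,25,50,75,95]).round(1))
def both(n,r,zlo,zhi,f):
    c=rays(T,[S[n]],15)[0,:2]
    for k in d:
        p=near(c,r,zlo,zhi,cloud(d[k]));
        try: print(n,zlo,k,len(p),f(p[:,:2]),'zmed',np.median(p[:,2]).round(1))
        except Exception as e: print(n,k,len(p),e)
both('oblong_dish',100,42,58,rect);both('square_dish',90,42,58,rect);both('round_dish',75,42,58,circ)
both('oblong_lid',100,10,22,rect);both('oblong_lid',60,36,56,rect)
both('round_lid',80,9,22,rect);both('round_lid',40,36,56,circ);both('jar',32,30,60,rect);both('clamp',60,20,60,rect)
# colour edges, top view
g=cv2.cvtColor(T['image'],cv2.COLOR_BGR2GRAY)
cs,_=cv2.findContours((g>110).astype(np.uint8),cv2.RETR_EXTERNAL,cv2.CHAIN_APPROX_NONE)
for n,z in(('oblong_lid',15),('round_lid',15),('oblong_dish',50),('round_dish',50)):
    for c in cs:
        if cv2.contourArea(c)>800 and cv2.pointPolygonTest(c,S[n],True)>-15:
            p=rays(T,c[:,0],z)[:,:2];print(n,'edge',rect(p),circ(p))
E
```

```text
oblong_dish [667.   7.] z pct [-0.8  2.1  3.7  5.6 48.2]
oblong_lid [445. 144.] z pct [-0.3 13.  14.4 16.  45.9]
round_lid [ 624. -331.] z pct [11.6 13.3 14.6 16.1 45.6]
round_dish [ 459. -179.] z pct [ 1.5  3.4  4.9  7.2 46.8]
square_dish [617. 353.] z pct [ 0.8  2.6  4.1  7.1 48. ]
jar [552.  -7.] z pct [-3.2 -1.2  0.5  7.4 45.1]
clamp [ 462. -372.] z pct [-3.3 -1.4  0.1  4.7 24.7]
beaker [305. 311.] z pct [-3.  -0.8  1.2 31.  78.7]
comb [416. 391.] z pct [-3.1 -1.1  1.   4.6  7.4]
oblong_dish 42 top 383 [655.8   7.1 161.7  95.2 -20.9] zmed 48.8
oblong_dish 42 side 488 [656.5   7.8 164.   95.8 -21.3] zmed 49.0
square_dish 42 top 411 [611.3 345.9 119.2 115.9  56.1] zmed 48.6
square_dish 42 side 324 [610.4 343.4 126.4 116.1  55.6] zmed 49.5
round_dish 42 top 339 [ 452.7 -173.4   62.3] zmed 48.7
round_dish 42 side 459 [ 452.7 -175.5   62.4] zmed 49.4
oblong_lid 10 top 2207 [445.5 144.1 158.   99.  -33.8] zmed 14.3
oblong_lid 10 side 1252 [446.  143.5 158.2 106.1 -33.8] zmed 17.0
oblong_lid 36 top 173 [445.4 143.8  59.   16.5 -34.6] zmed 45.9
oblong_lid 36 side 159 [445.2 142.5  59.   22.7 -27.1] zmed 47.0
round_lid 9 top 1979 [ 623.1 -331.2  136.5  136.3   -2.6] zmed 14.3
round_lid 9 side 1783 [ 623.  -331.4  139.1  137.7   50.7] zmed 16.4
round_lid 36 top 141 [ 622.2 -330.    12. ] zmed 45.9
round_lid 36 side 143 [ 621.7 -332.6   12.2] zmed 47.6
jar 30 top 236 [557.5  -3.8  50.1  37.5   6.6] zmed 43.1
jar 30 side 204 [557.   -4.8  50.6  37.6  25.9] zmed 44.7
clamp 20 top 302 [ 459.5 -369.8   73.1   30.7    8.3] zmed 22.5
clamp 20 side 374 [ 460.5 -371.5   77.    30.4    8.2] zmed 24.3
oblong_lid edge [446.3 144.7 160.  100.3 -33.7] [446.3 145.3  78.4]
round_lid edge [ 624.3 -330.2  138.3  138.1   32.3] [ 624.2 -330.    68.5]
oblong_dish edge [661.3   8.2 153.4  93.2 -21.4] [661.    8.6  74.5]
round_dish edge [ 454.9 -172.3  130.5  128.6  -83.9] [ 454.1 -172.6   64.6]
```

```bash
cat >> h.py <<'E'
def att(deg):
    """tool down, jaws opening along heading deg; quaternion wxyz"""
    a=np.radians(deg);x=np.array([np.cos(a),np.sin(a),0]);y=np.array([0,0,-1.])
    return np.roll(R.from_matrix(np.c_[x,y,np.cross(x,y)]).as_quat(),1)
def best(bot,pos,deg):
    """heading or heading+180, whichever the arm reaches with less wrist turn"""
    o=[(abs(q[5]),g) for g in(deg,deg+180) if (q:=bot.ik(pos,att(g))) is not None]
    return min(o)[1] if o else None
def wrist(bot):
    s=bot.read_state();c=bot.read_camera('wrist');M=c['mount'];Rt=rot(s['tool_rot'])
    c['Rm']=Rt@M[:3,:3];c['t']=Rt@M[:3,3]+s['ee_pos'];c['eye']=c['t']
    c['attitude']=np.roll(R.from_matrix(c['Rm']).as_quat(),1)
    return c
E
python3 - <<'E'
from h import *
from rig import bot
import pickle
print('start',rot(bot.read_state()['tool_rot']).round(2).tolist())
W={}
for n,p,g in(('oblong_dish',[600,8,300],68.6),('round_lid',[570,-300,280],62),('round_dish',[440,-165,300],69),('oblong_lid',[420,135,300],56.2)):
    b=best(bot,p,g);print(n,b)
    if b is None: continue
    bot.move_to(p,att(b));W[n]=wrist(bot)
print(W['oblong_lid']['mount'].round(2),W['oblong_lid']['fovy'],bot.read_state()['clock'])
pickle.dump(W,open('w.pkl','wb'))
cv2.imwrite('pics/w.png',cv2.resize(np.vstack([np.hstack([w['image'] for w in list(W.values())[:2]]),np.hstack([w['image'] for w in list(W.values())[2:4]])]),(800,600)))
E
```

```text
start [[0.43, -0.0, -0.9], [0.9, -0.0, 0.43], [-0.0, -1.0, 0.0]]
oblong_dish 68.6
round_lid 242
round_dish 249
oblong_lid 56.2
[[   1.     -0.      0.     -0.57]
 [  -0.     -0.31    0.95 -123.29]
 [  -0.     -0.95   -0.31   80.56]
 [   0.      0.      0.      1.  ]] 58.00582353097361 7.5583
```

View pics/w.png

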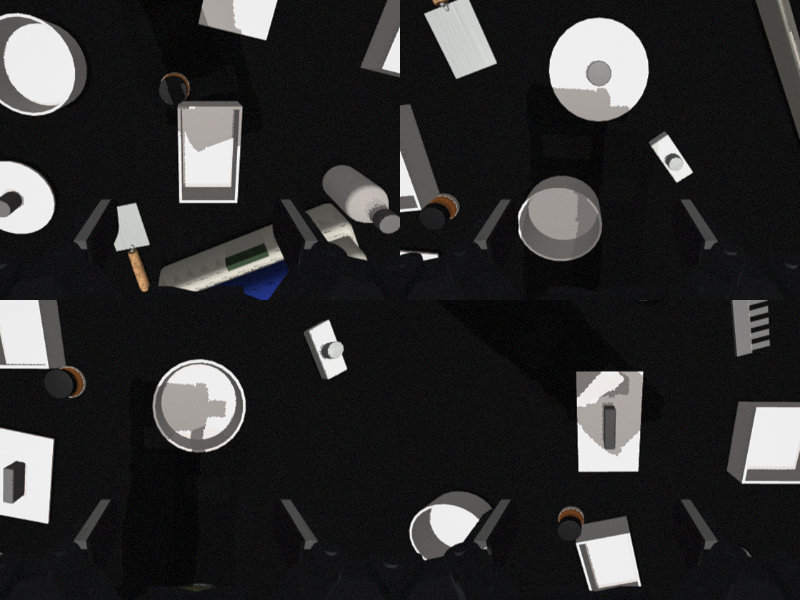

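The four wrist tiles show each object complete and unoccluded: oblong dish (210,152), round lid (598,70), round dish (198,405), oblong lid (609,420). I'll measure from these tiles with the depth slices and colour edges.

Run:
```python
from h import *
import pickle
W=pickle.load(open('w.pkl','rb'));
G={'oblong_dish':(659,8,92),'round_lid':(623.5,-330.5,75),'round_dish':(453.5,-173.5,72),'oblong_lid':(445.5,144,98)}
for n,w in W.items():
    for m,g in G.items():
        P=cloud(w,w['Rm'],w['t']);q=P.reshape(-1,3);r=q[(np.hypot(q[:,0]-g[0],q[:,1]-g[1])<g[2])]
        z=(44,56) if 'dish' in m else (9,21)
        p=r[(r[:,2]>z[0])&(r[:,2]<z[1])]
        if len(p)<800: continue
        f=rect if 'oblong' in m else circ
        o=[rect(p[:,:2])]
        if m=='round_dish':o.append(circ(p[:,:2]))
        if 'lid' in m:
            k=r[(r[:,2]>40)&(r[:,2]<56)];o.append(rect(k[:,:2]));o.append(np.median(k[:,2]).round(1))
        gray=cv2.cvtColor(w['image'],cv2.COLOR_BGR2GRAY)
        print(n,'sees',m,len(p),np.median(p[:,2]).round(1),*o)
```

```text
oblong_dish sees oblong_dish 1998 49.5 [655.1   4.7 159.3  96.6 -21.5]
oblong_dish sees round_lid 5701 14.4 [ 635.9 -313.7  138.1   91.8  -33.7] [ 626.2 -326.4   32.    17.9  -29. ] 46.0
oblong_dish sees round_dish 1607 49.2 [ 461.1 -163.6  129.3  101.   -33.5] [ 453.5 -174.3   62.2]
oblong_dish sees oblong_lid 4658 14.9 [489.6 112.8  98.2  52.   56.6] [0. 0. 0. 0. 0.] nan
round_lid sees oblong_dish 888 49.1 [616.7 -26.4 110.1  39.2 -40. ]
round_lid sees round_lid 14702 14.8 [ 622.4 -332.9  136.9  136.8   14.3] [ 6.226e+02 -3.331e+02  3.100e+01  3.070e+01 -3.000e-01] 46.7
round_lid sees round_dish 1757 49.4 [ 451.8 -176.3  130.3  126.8  -30.6] [ 453.3 -176.3   62.3]
round_dish sees oblong_dish 1027 49.5 [600.2  -6.4 104.1  59.2 -60.4]
round_dish sees round_dish 1945 49.5 [ 452.6 -175.5  128.6  128.3  -44.9] [ 452.7 -175.6   62.1]
round_dish sees oblong_lid 7297 15.2 [440.1 135.7 158.7  83.4 -33.7] [444.8 141.8  60.9  16.9 -33.8] 46.8
oblong_lid sees oblong_dish 963 49.1 [637.   13.4 121.6  92.8 -21.4]
oblong_lid sees round_dish 923 48.5 [ 423.9 -178.3  130.1   71.4  -84.3] [ 452.5 -174.2   62.4]
oblong_lid sees oblong_lid 11464 14.7 [445.1 142.3 158.3  98.3 -33.8] [444.5 142.7  59.2  15.8 -33.3] 46.5
  return _methods._mean(a, axis=axis, dtype=dtype,
  ret = ret.dtype.type(ret / rcount)
```

Run:
```python
from h import *
import pickle
W=pickle.load(open('w.pkl','rb'));d=pickle.load(open('v0.pkl','rb'))
for w in (W['oblong_dish'],d['top'],d['side']):
    P=cloud(w);q=P.reshape(-1,3);m=(np.hypot(q[:,0]-659,q[:,1]-8)<95)&(q[:,2]>45)&(q[:,2]<56)&(np.hypot(q[:,0]-557,q[:,1]+4)>30)
    # dish frame: mid of outer extremes per axis
    a=np.radians(-21.5);p=q[m][:,:2]-[659,8];u=p@[np.cos(a),np.sin(a)];v=p@[-np.sin(a),np.cos(a)]
    pu=np.percentile(u,[.5,99.5]);pv=np.percentile(v,[.5,99.5]);c=np.array([659,8])+pu.mean()*np.array([np.cos(a),np.sin(a)])+pv.mean()*np.array([-np.sin(a),np.cos(a)])
    print(rect(q[m][:,:2]),pu.round(1),pv.round(1),c.round(1),rect(q[m&(q[:,2]<56).astype(bool)][:,:2])[4])
```

```text
[660.4   6.  150.4  90.2 -21.5] [-73.   76.7] [-46.3  43.5] [660.2   6. ] -21.5
[660.7   7.9 152.1  90.8 -21.4] [-73.9  77.2] [-44.8  45.4] [660.6   7.7] -21.4
[660.8   6.1 154.8  95.8 -21.3] [-74.3  78.7] [-48.1  46.6] [660.8   6.5] -21.3
```

Run:
```python
from h import *
from rig import bot
import pickle
bot.move_to([445,142.5,110],att(56.2))
print(bot.servo_line([445,142.5,40],speed=80,until_force=8))
bot.move_gripper(5,50)
s=bot.read_state();print(s['grip_width'],s['ee_pos'],s['ft_force'],s['clock'])
bot.servo_line([445,142.5,60],speed=50)
bot.servo_line([445,142.5,170],speed=120)
s=bot.read_state();print(s['grip_width'],s['ee_pos'],s['ft_force'],s['moment'],s['clock'])
w=wrist(bot);c=bot.read_camera('side')
cv2.imwrite('pics/g1.png',cv2.resize(np.hstack([w['image'],c['image']]),(800,300)))
```

```text
False
15.082718552997312 [445.12690461 142.5278346   40.17616274] [-0.45325292  0.11868443  2.99289699] 10.0167
14.90230509638615 [444.64899407 142.40315014 169.25479625] [ 0.76136094 -0.60745379 -2.01245835] [ 0.01304098 -0.03252489  0.03861274] 11.6333
```

View pics/g1.png

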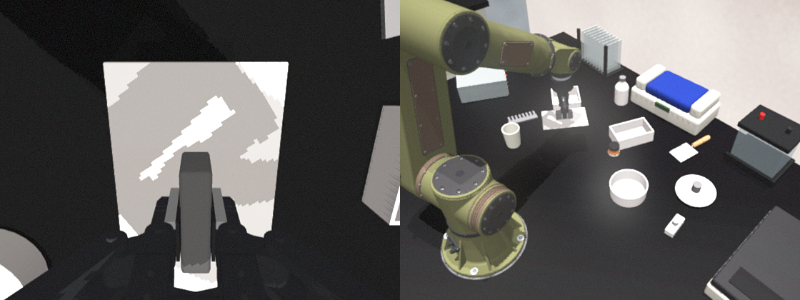

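The lid is held squarely by its bar; in the left half the plate is visible ahead of the fingers with its far edge at row 62. I'll check its pose in the hand, then hover over the dish.

```bash
cat >> h.py <<'E'
def inhand(bot):
    """plate points of the held lid in tool coordinates, with plane fit"""
    s=bot.read_state();w=wrist(bot);P=cloud(w).reshape(-1,3)
    q=(P-s['ee_pos'])@rot(s['tool_rot'])
    m=(np.abs(q[:,0])<75)&(np.abs(q[:,2])<90)&(q[:,1]>18)&(q[:,1]<36)
    q=q[m];A=np.c_[q[:,0],q[:,2],np.ones(len(q))]
    k=np.linalg.lstsq(A,q[:,1],rcond=None)[0]
    return q,k
E
python3 - <<'E'
from h import *
from rig import bot
bot.move_to([660.4,6,170],att(68.5))
s=bot.read_state();print(s['ee_pos'],s['clock'])
q,k=inhand(bot);print('tilt',k,len(q));print('x',np.percentile(q[:,0],[.2,99.8]),'z',np.percentile(q[:,2],[.2,99.8]))
f=q[q[:,2]>40];print('far part x',np.percentile(f[:,0],[.5,99.5]))
e=[(c,np.percentile(q[np.abs(q[:,0]-c)<5][:,2],99)) for c in(-40,-20,0,20,40)];print(np.round(e,1))
E
```

```text
[659.81620231   6.81188796 169.80730681] 12.7333
tilt [-7.72812844e-04 -8.45296011e-04  2.55599449e+01] 48870
x [-49.16129761  48.03114018] z [-71.92549801  78.8726978 ]
far part x [-48.80994749  47.5745354 ]
[[-40.   78.2]
 [-20.   78.5]
 [  0.   78.5]
 [ 20.   78.5]
 [ 40.   78.2]]
```

Run:
```python
from h import *
from rig import bot
bot.servo_line([660.4,6,96],speed=60);bot.dwell(.2)
s=bot.read_state();print(s['ee_pos'],s['ft_force'])
h=bot.servo_line([660.4,6,78.5],speed=15,until_force=6)
s=bot.read_state();print(h,s['ee_pos'],s['ft_force'],s['moment'],s['clock'])
w=wrist(bot);c=bot.read_camera('side')
cv2.imwrite('pics/p1.png',np.hstack([cv2.resize(w['image'],(400,300)),cv2.resize(c['image'][120:260,220:407],(400,300))]))
```

```text
[660.48289366   5.98595012  96.24990764] [ 0.20956521  0.73702618 -1.338279  ]
True [660.40609693   5.99952712  80.24527512] [-0.28366905 -1.85541958  4.08806223] [-0.03049467  0.05137296 -0.00407023] 15.3333
```

View pics/p1.png

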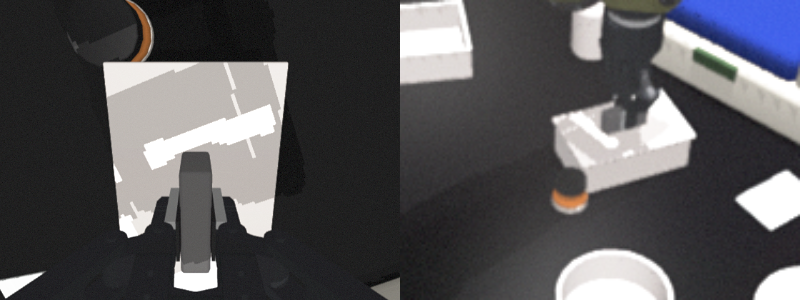

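Contact came at TCP z 80.2, the seated height, with the plate flush on the rim in the side crop (right half, 625,140). I'll release, check, and fetch the round lid.

Run:
```python
from h import *
from rig import bot
bot.move_gripper(50);bot.dwell(.2)
bot.servo_line([660.4,6,180],speed=120)
bot.move_to([600,6,300],att(68.5));w=wrist(bot);q=cloud(w).reshape(-1,3)
m=(np.hypot(q[:,0]-660,q[:,1]-6)<95)&(np.abs(q[:,2]-55)<5)&(np.hypot(q[:,0]-557,q[:,1]+4)>28);p=q[m]
print('lid plate',rect(p[:,:2]),np.linalg.lstsq(np.c_[p[:,:2]-[660,6],np.ones(len(p))],p[:,2],rcond=None)[0])
for g in(20,62,242,200):print(g,[None if (x:=bot.ik(pp,att(g))) is None else x.round(2)[[0,5]] for pp in([622.5,-333,180],[452.7,-175.6,180],[622.5,-333,40])])
print(bot.read_state()['clock'])
```

```text
lid plate [660.6   5.5 159.1  98.1 -21.5] [-8.52193837e-04  1.05878389e-03  5.47008506e+01]
20 [array([-0.54, -0.89]), array([-0.45, -0.79]), array([-0.54, -0.89])]
62 [array([-0.54, -1.63]), array([-0.45, -1.53]), array([-0.54, -1.63])]
242 [array([-0.54,  1.52]), array([-0.45,  1.61]), array([-0.54,  1.52])]
200 [array([-0.54,  2.25]), array([-0.45,  2.35]), array([-0.54,  2.25])]
17.7
```

The oblong lid is home: plate top at 54.7 mm, flat, and centred. On to the round lid.

Run:
```python
from h import *
from rig import bot
g=att(20)
bot.move_gripper(85)
bot.move_to([622.5,-333,130],g)
print(bot.servo_line([622.5,-333,40],speed=80,until_force=8))
bot.move_gripper(20,60)
s=bot.read_state();print(s['grip_width'],s['ee_pos'],s['ft_force'],s['clock'])
bot.servo_line([622.5,-333,60],speed=50)
bot.servo_line([622.5,-333,170],speed=120)
bot.move_to([452.7,-175.6,170],g);bot.dwell(.3)
s=bot.read_state();print(s['grip_width'],s['ee_pos'],s['ft_force'],s['clock'])
q,k=inhand(bot);print('tilt',k,len(q));print('x',np.percentile(q[:,0],[.2,99.8]),'z',np.percentile(q[:,2],[.2,99.8]))
c=bot.read_camera('side');w=wrist(bot)
cv2.imwrite('pics/g2.png',np.hstack([cv2.resize(w['image'],(400,300)),cv2.resize(c['image'],(400,300))]))
```

```text
False
30.39123744188657 [ 622.66262838 -333.12504639   40.40388767] [ 6.88484926e-01 -7.83801041e-04  3.67816029e+00] 21.375
30.343093221460975 [ 452.96923269 -175.93565005  169.72162761] [ 0.80326769 -0.12930267 -0.85145501] 24.2167
tilt [ 7.19238798e-04 -5.99538905e-04  2.56631605e+01] 50392
x [-67.60195205  66.80986438] z [-67.59271902  67.19254904]
```

View pics/g2.png

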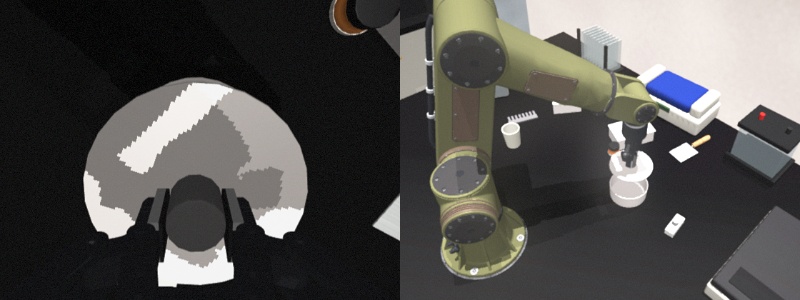

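The round lid is held level by its knob (left half, 195,210), centred in the hand to about 0.5 mm, and hovering over the round dish (right half, 630,185). I'll lower it now.

Run:
```python
from h import *
from rig import bot
X=[452.7,-175.6]
bot.servo_line(X+[96],speed=60);bot.dwell(.2)
h=bot.servo_line(X+[78.5],speed=15,until_force=6)
s=bot.read_state();print(h,s['ee_pos'],s['ft_force'],s['moment'],s['clock'])
```

```text
True [ 452.65622251 -175.58641534   80.5505149 ] [-0.8908503 -0.0150449  5.5536029] [0.04821434 0.18192156 0.00185111] 26.9
```

Run:
```python
from h import *
from rig import bot
X=[452.7,-175.6]
bot.move_gripper(65);bot.dwell(.2)
bot.servo_line(X+[180],speed=120)
bot.move_to([430,-165,300],att(20));w=wrist(bot);q=cloud(w).reshape(-1,3)
m=(np.hypot(q[:,0]-X[0],q[:,1]-X[1])<80)&(np.abs(q[:,2]-55)<5);p=q[m]
print('round plate',rect(p[:,:2]),np.linalg.lstsq(np.c_[p[:,:2]-X,np.ones(len(p))],p[:,2],rcond=None)[0])
bot.move_to([300,300,300],att(20+90));t=bot.read_camera('top');c=bot.read_camera('side')
cv2.imwrite('pics/end.png',np.hstack([cv2.resize(t['image'],(400,300)),cv2.resize(c['image'],(400,300))]))
print(bot.read_state()['clock'])
```

```text
round plate [ 452.2 -176.4  137.1  136.7  -74.1] [-6.66989617e-04  4.48550290e-04  5.49322238e+01]
30.9833
```

View pics/end.png

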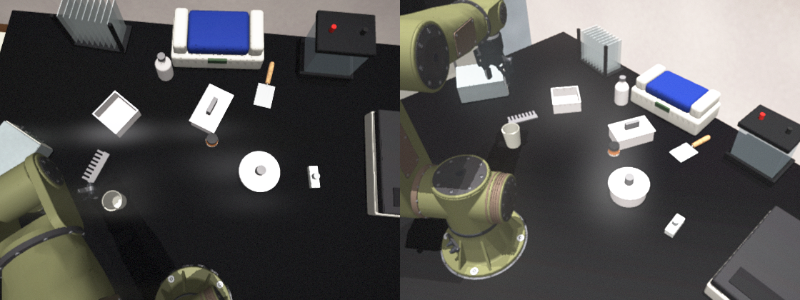

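Both lids are flush on their dishes (top half-image: 211,108 and 260,172), and the square dish, jar, comb, clamp block and beaker are where they were. Handing in.

Run:
```python
from rig import bot
s=bot.read_state();print(s['ft_force'],abs(s['qvel']).max());print(bot.finish_job())
```

```text
[-0.24798916 -0.4843666  -0.90536095] 0.002527620846825747
the job is handed in; nothing more can be done
None
```

Both lids are on their dishes, handle up, and the job is handed in at about 31 s on the robot's clock. I gripped each lid by its handle, lowered it until it touched the rim, and only then released it.

- **Oblong lid:** the plate top measures 54.7 mm above the bench (55 mm is fully home). It is level within about 0.002 rad, about 0.5 mm from the dish centre I measured beforehand, and its heading matches the dish (-21.5° for both).
- **Round lid:** the plate top measures 54.9 mm. It is level within about 0.001 rad and about 1 mm from the measured dish centre.
- **Everything else:** in the last pictures the square dish, jar, comb, clamp block and beaker look unmoved; I judged that by eye and did not re-measure them. The arm was clear of everything when I handed in.

No check failed. My first oblong dish measurement came out too long (159 to 164 mm instead of 150) because the nearby jar cap was included. Leaving the jar out corrected it. The fixed and wrist cameras differed by up to about 3 mm, so I used the wrist values throughout.

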